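Gauge the gap of a pressing jig with a taper gauge

ROBOT

A 6-joint arm with a two-finger parallel gripper is mounted at the origin on a cart in front of the work surface, level with it; the furniture and walls round the work are solid. World frame = base frame: x ahead of the robot, y to its left, z up, the work surface at z = 0. Lengths are in m, angles in rad, forces in N, time in s.
With the tool pointing down it reaches from about 0.35 to 0.775 m from the base axis. Payload 7.3 kg.
Tool frame: the origin (TCP) lies at the very end of the fingers, on their centre line; the grasp point (between the pads) lies 19 mm behind it (pinch_z is the distance from the TCP to the grasp point, in m); z points along the fingers, y is the line along which they close (so a half turn about z gives the same grasp; the last joint's range is limited). The gripper opens to 92 mm and grips with 3 to 60 N. Pads are 19 mm wide; open, the fingers measure 130 mm over their backs; the gripper's body (75 mm by 190 mm) begins 47 mm behind the grasp point.
Start: joints at [1.051, 0.342, 1.524, -0, 1.275, -0.146], TCP at [0.192, 0.489, 0.227] pointing down, gripper open.
Joint ranges: [-2.53, 2.53], [-0.77, 2.02], [0.04, 2.7], [-1, 4.14], [0.28, 2.66], [-3.11, 3.11]. Speed limits (rad/s): [2.57, 2.57, 3.14, 3.14, 3.14, 3.14].

INTERFACE

Orientations are given as [roll, pitch, yaw] about the fixed x, y, z axes, in that order (R = Rz(yaw) Ry(pitch) Rx(roll)).
In Python, from cell import * gives the robot as it stands.
- The arm moves only by the tool arm_command, never from a script. Its arguments are lists of equal length, an entry for each row: "fingers": the gripper command: -1 is fully open, 1 is shut, values between are in proportion; "travel": the shift along the tool's x, y, z in m, a list of three; "dr": the turn, a rotation vector about the tool's x, y, z in degrees, a list of three. In form: {"fingers": [fingers, ...], "travel": [[x, y, z], ...], "dr": [[wx, wy, wz], ...]}. A call has 1 to 8 rows; each row is the pose to reach, as a shift and turn from the pose commanded when the call began, along the tool's axes at that moment; what a row does not reach only later rows make up. A row lasts 1/12 s, in which the tool goes at most 41.7 mm and 7.16 degrees, less where a joint would pass 70% of its speed; a pose out of reach is approached as far as the arm can. A call with a gripper value outside its range is refused whole. The fingers move at their own pace and stop on an object; "squeeze" is the grip in N (left out, the last holds). Time passes only in rows, so rows that repeat a pose let the fingers close. It gives the time, the measured TCP pose, the force, the opening and the grip force at its end, in the units of the state.
- observe(): the state, without advancing time (a new reading comes with each control period).
- read_camera(name): name is "side" or "top" or "wrist"; returns a dict with "color" (420x560x3 uint8, blue, green, red), "z_map" (420x560 float32, m along the optical axis (not along the pixel's ray), 0 where there is no reading), "fx", "fy", "cx", "cy" (pixels), "k1" (the pictures are not rectified: a ray, as slopes to the right and down, at radius r is drawn at 1 + k1 r^2 times it, then the intrinsics apply), "R" (3x3) and "t" (3): a world point X has camera coordinates R X + t. Camera axes: x right, y down, z forward; pixel columns grow to the right and rows downward; lengths in m; the calibration is good to about 2 mm. A picture is of the moment at which its call begins.
- hand_in(): hands the job in; it is judged then, once.
The state is a dict: "time": time; "qpos": joint angles; "qvel": joint speeds; "joint_efforts": joint torques, N m; "tool_pos": TCP position; "tool_rot": TCP orientation; "contact_force": force on the tool from outside, world axes, zero at the start; "torque": the same for the moment, N m; "opening": finger opening in m; "grip_force": force on a finger pad.
Only numpy, scipy, OpenCV 4.12 (cv2) and the standard library are available. Lean on these libraries where they do the work, as an engineer would, in place of code of your own. Each camera call takes 0.05 s, during which the arm holds its last target. There are 200 camera calls.

TASK

Press the pressing jig's trip lever down through its whole stroke and let it spring back, so that the pressure plate drops to its working height. Then take the taper gauge by its handle and slide its blade, flat on the bed plate and straight in from the front, between the two plates until it drags snugly on both, without wedging the pressure plate up. Finish while still holding the gauge still at that depth: do not let go; leave the sanding block, tape measure and pencil alone.

Things in the scene. Friction and masses are not known exactly. Their poses are not given: they have to be found in the camera images.
- jig: Pressing jig fixed to the worktop: plywood foot 130x112 mm, 12 mm thick, two steel plates one above the other, two spring housings (109 mm high), trip lever on its +y side. Origin: on the worktop under the pressure plate's middle. x points from the open front (robot's side) into the gap, z up; yaw within 0.25 rad. Clamp bars cross along x at world y -0.18 and 0.47, z 134 to 183 mm: keep clear.
- bed_plate: Lower, fixed steel plate of the jig, 105x60x14 mm; origin on its underside below the pressure plate's middle. Its flat top, 14 mm above the origin, is 36 to 39 mm above the worktop, packed to a different height every time. It stands out 25 mm in front of the pressure plate's front edge as a shelf (jig x from -65 to -40 mm).
- pressure_plate: Upper steel plate, 80x64x8 mm, level; origin at the middle of its underside. Parked, its underside is 57 mm above the worktop, too high for the gauge to fill the gap; tripped, it is 45 mm above it: a gap of 6 to 9 mm over the bed plate. Springs press it down with 5 to 6 N; it rises if something thicker is pushed under it.
- plate_drop (a joint): How far the pressure plate has dropped: 0 = parked up on the lever's toe, 0.012 m = at its working height on its stops.
- mouth (a point): Middle of the pressure plate's front lower edge when it is at its working height: 40 mm in front of the jig's origin, 45 mm above the worktop. Axes as the jig's.
- trip_lever (a joint): Angle of the trip lever: 0 = at rest, 0.30 rad = end of its stroke. A spring returns it. It lets the plate fall at about 0.15 rad; press it to the end stop. About 4 to 10 N down on the pad.
- trip_pad (a point): Centre of the top of the lever's black rubber pad, 30 mm (jig x) by 26 mm (jig y), 40 mm above the worktop at rest, 105 mm to the left of the jig's middle line; it goes down about 18 mm.
- gauge_grip (a point): Centre of the taper gauge's dark wooden handle, 22 mm above the gauge's underside. The gauge lies loose and flat on the worktop, 0.11 to 0.2 kg; handle 56 mm long, 22 mm wide, 44 mm high, with a brass ferrule 28 mm wide, 18 mm high at its blade end. x points along the blade to the tip, z up; handle and blade share one flat underside.
- gauge_tip (a point): Middle of the blade's tip on its underside, 145 mm ahead of gauge_grip and 22 mm below. Steel blade 25 mm wide, 115 mm long; its top slopes evenly from 3 mm thick at the tip to 12 mm at the handle (0.8 mm per 10 mm), so it meets the pressure plate's front edge 35 to 75 mm behind the tip; from there its drag rises over about 6 mm to 5 to 10 N, then hardly grows; pressing down on the bed adds drag.
- sanding_block: Cork and wood sanding block, 63 x 119 x 36 mm, a bystander behind the jig; origin at its underside.
- tape_measure: Yellow tape measure, 36 x 99 x 66 mm, a bystander; origin at its underside.
- pencil: Red flat pencil, 14 x 174 x 10 mm, a bystander; origin at its underside.
Things that resemble listed ones, but are neither listed nor needed, are in the scene too. Leave any orange look-alike of the part that bears gauge_grip alone.

How it is judged:
By the outcome, as a careful person would: the job done as asked, in the order asked, and still so for the second after the job is handed in, while the arm keeps its last pose, push and grip.
It also fails if it takes over 72 s, if anything falls off the work surface, if the arm or the gripper's body presses on something with over 40 N, if the wrist force passes 120 N, or if a joint passes its speed limit or range.

## Working session

There is one attempt and no reset: what is moved stays moved. The work goes in short steps, Python scripts to look and compute and a tool call to move; the robot and the scene stay as the last step left them, time stands still between calls to the robot, and variables do not carry over. Pictures are saved under pics/ and viewed, at most 10 in all, crops included, and the job is handed in when it is done.

Besides the shell and the picture viewer there is one more tool, called as name(argument=value, ...) on one line, values as JSON. arm_command: Moves the arm, as the interface text tells. Its arguments: {"type":"object","properties":{"fingers":{"type":"array","items":{"type":"number"}},"travel":{"type":"array","items":{"type":"array","items":{"type":"number"}}},"dr":{"type":"array","items":{"type":"array","items":{"type":"number"}}},"squeeze":{"type":"number"}},"required":["fingers","travel","dr"]}

```bash
mkdir -p pics; ls; cat > h.py <<'E'
from cell import *
import numpy as np, cv2
def ray(c,u,v):
    p=np.array([(u-c['cx'])/c['fx'],(v-c['cy'])/c['fy']]);q=p.copy()
    for _ in range(20): q=p/(1+c['k1']*(q@q))
    return np.array([q[0],q[1],1.])
def cast(c,u,v,z):
    R=np.array(c['R']);t=np.array(c['t']);o=-R.T@t;d=R.T@ray(c,u,v)
    return o+d*(z-o[2])/d[2]
def pt(c,u,v):
    R=np.array(c['R']);t=np.array(c['t'])
    return R.T@(ray(c,u,v)*c['z_map'][int(v),int(u)]-t)
def proj(c,X):
    x=np.array(c['R'])@np.array(X)+np.array(c['t']);q=x[:2]/x[2];q=q*(1+c['k1']*(q@q))
    return q[0]*c['fx']+c['cx'],q[1]*c['fy']+c['cy']
E
python3 - <<'E'
from h import *
import pickle
d={}
for n in ['top','side']:
    c=read_camera(n);d[n]=c;cv2.imwrite(f'pics/{n}0.png',c['color'])
    print(n,c['fx'],c['k1'],-np.array(c['R']).T@np.array(c['t']))
pickle.dump(d,open('c0.pkl','wb'))
print(observe())
E
```

```text
pics
top 468.3221293414833 0.00619014541949072 [0.43429155 0.19633461 1.22887822]
side 523.2400530615162 -0.11222190672561562 [ 0.32114292 -0.6293309   0.78066553]
{'time': 0.1, 'qpos': array([ 1.05100366e+00,  3.42649332e-01,  1.52489392e+00, -1.22691621e-05,
        1.27540076e+00, -1.45975011e-01]), 'qvel': array([-0.00137109, -0.00159884, -0.00175958,  0.00065625,  0.00132802,
        0.0014181 ]), 'joint_efforts': array([ 1.06602889e-03, -4.32001162e+01, -2.44694710e+01,  7.18010450e-02,
        5.25571348e-02, -6.82451787e-05]), 'tool_pos': array([0.19150954, 0.48844685, 0.22612601]), 'tool_rot': array([-3.14025396e+00, -1.84956535e-04,  2.76777846e+00]), 'contact_force': array([-0.57268309,  0.31389341,  0.55446223]), 'torque': array([-0.00195781, -0.06219389, -0.00539655]), 'grip_force': 0.0, 'opening': 0.09195432034429973}
```

View pics/top0.png

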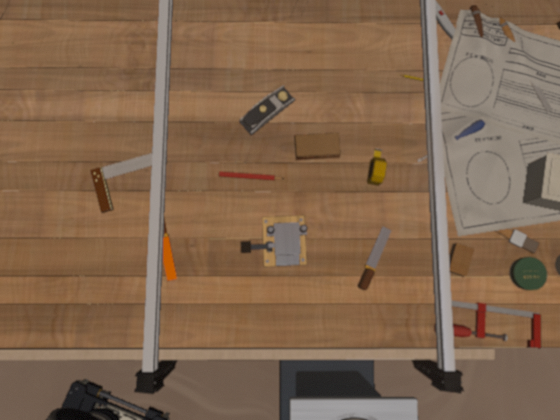

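View pics/side0.png

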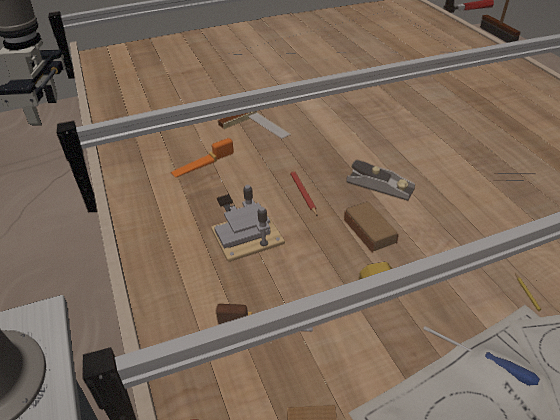

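Top view: the gauge candidates are the dark-handled one at (368,277) with its tip at about (385,230), the orange look-alike at (168,258), the handsaw at (102,190), and the small brown block at (461,259). I choose (368,277), which has a dark wooden handle and a tapered blade. The jig is at (285,242) and the black pad at (246,247). Next I check the choice in a close crop.

```bash
python3 - <<'E'
from h import *
import pickle
d=pickle.load(open('c0.pkl','rb'));c=d['top'];im=c['color']
cr=im[205:300,225:405];cv2.imwrite('pics/crop1.png',cv2.resize(cr,None,fx=4.4,fy=4.4,interpolation=cv2.INTER_CUBIC))
Z=np.zeros((95,180));P=np.zeros((95,180,3))
for v in range(205,300):
  for u in range(225,405):
    P[v-205,u-225]=pt(c,u,v)
np.save('P.npy',P)
h=P[...,2]
print('bare z',np.median(h))
hsv=cv2.cvtColor(cr,cv2.COLOR_BGR2HSV)
# gauge: raised pixels on the right part
m=np.zeros(h.shape,np.uint8);m[15:90,120:175]=(h[15:90,120:175]>0.028)
print('handle',m.sum(),P[m>0].mean(0),P[m>0].min(0),P[m>0].max(0))
def line(mask):
    q=P[mask>0][:,:2];mu=q.mean(0);w,V=np.linalg.eigh(np.cov((q-mu).T));return mu,V[:,1],2*np.sqrt(3*w)
print(line(m))
g=np.zeros(h.shape,np.uint8);s=hsv[15:90,120:175]
g[15:90,120:175]=(s[...,1]<70)
g=cv2.morphologyEx(g,cv2.MORPH_OPEN,np.ones((3,3)));print('blade',g.sum(),line(g),h[g>0].mean())
# pad: dark
k=np.zeros(h.shape,np.uint8);k[30:55,12:29]=hsv[30:55,12:29,2]<55
print('pad',k.sum(),P[k>0].mean(0),np.median(h[k>0]))
# foot: raised area>8mm
f=np.zeros(h.shape,np.uint8);f[5:70,33:90]=(h[5:70,33:90]>0.007)
n=[cast(c,225+u,205+v,0.012)[:2] for v,u in np.argwhere(f)]
print('foot rect',cv2.minAreaRect(np.float32(n)))
p=np.zeros(h.shape,np.uint8);p[5:70,33:90]=(abs(h[5:70,33:90]-0.065)<0.006)
print('plate',p.sum(),np.median(h[p>0]),cv2.minAreaRect(np.float32(P[p>0][:,:2])))
E
```

```text
bare z 0.0016045358343294638
handle 216 [ 0.44242759 -0.01999139  0.10880641] [ 0.41637465 -0.05123067  0.0283053 ] [0.46889372 0.19633461 1.22887822]
(array([ 0.44242759, -0.01999139]), array([-0.06721725,  0.99773836]), array([0.0475714 , 0.18500007]))
blade 397 (array([ 0.52407709, -0.073098  ]), array([-0.84911582,  0.52820671]), array([0.04229297, 0.114105  ])) 0.011352635027494881
pad 86 [0.52088957 0.26886432 0.05440799] 0.040975616820747685
foot rect ((0.5409925580024719, 0.17757824063301086), (0.15905098617076874, 0.12517310678958893), 0.09070682525634766)
plate 880 0.0655544652328058 ((0.5420989990234375, 0.16855129599571228), (0.08067917823791504, 0.09997471421957016), 0.15501374006271362)
```

View pics/crop1.png

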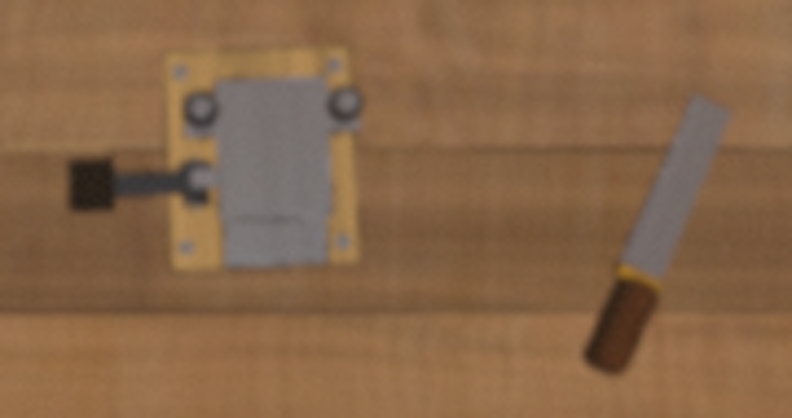

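The crop confirms the gauge: dark wooden handle at crop (622,328), brass ferrule at (640,275), grey blade with its tip at (712,107). The jig's foot corners are at (167,55), (348,48), (358,268) and (174,270), and the pad is at (92,185).

```bash
python3 - <<'E'
from h import *
import pickle
c=pickle.load(open('c0.pkl','rb'))['top']
f=lambda x,y,z:cast(c,225+x/4.4-.5+.11,205+y/4.4-.5+.11,z).round(4)[:2]
F=[f(167,55,.012),f(348,48,.012),f(358,268,.012),f(174,270,.012)];print('foot',F)
for a,b in ((0,1),(1,2),(2,3),(3,0)):
    e=F[b]-F[a];print(np.linalg.norm(e),np.arctan2(e[1],e[0]))
print('footcentre',np.mean(F,0))
print('plate edges l',f(217,80,.065),f(222,218,.065),'r',f(327,80,.065),f(330,215,.065),'bed front',f(224,266,.0375),f(327,264,.0375))
print('pad',f(92,185,.04), f(69,161,.04),f(114,209,.04))
T=f(712,107,.003);print('tip',T)
H=[f(585,358,.044),f(630,374,.044),f(659,290,.044),f(616,276,.044)];print('handle',H,np.mean(H,0),T-np.mean(H,0),np.linalg.norm(T-np.mean(H,0)))
E
```

```text
foot [array([0.6014, 0.2289]), array([0.606 , 0.1209]), array([0.4756, 0.1158]), array([0.4742, 0.2238])]
0.10809791857385598 -1.528229462355264
0.13049969348623003 -3.1025021472993815
0.10800907369290785 1.583758563739168
0.12730219950967073 0.040072875688519596
footcentre [0.5393  0.17235]
plate edges l [0.5798 0.1989] [0.5016 0.1958] r [0.5801 0.1363] [0.5034 0.1349] bed front [0.4757 0.1945] [0.477  0.1353]
pad [0.5218 0.2707] [0.5356 0.2841] [0.5081 0.2579]
tip [ 0.5723 -0.0981]
handle [array([ 0.424 , -0.0109]), array([ 0.415 , -0.0363]), array([ 0.4624, -0.0543]), array([ 0.4703, -0.0298])] [ 0.442925 -0.032825] [ 0.129375 -0.065275] 0.14490933803589062
```

```bash
cat > go.py <<'E'
from h import *
import sys
from scipy.spatial.transform import Rotation as Ro
def delta(x,y,z,yaw):
    s=observe();R=Ro.from_euler('xyz',s['tool_rot']);T=Ro.from_euler('xyz',[np.pi,0,yaw])
    print('t',round(s['time'],2),'pos',s['tool_pos'].round(4),'rot',s['tool_rot'].round(4),'F',s['contact_force'].round(2),'M',s['torque'].round(3),'open',round(s['opening'],4),'grip',round(s['grip_force'],1))
    print('travel',R.inv().apply(np.array([x,y,z])-s['tool_pos']).round(4),'dr',np.degrees((R.inv()*T).as_rotvec()).round(2))
if __name__=='__main__': delta(*map(float,sys.argv[1:]))
E
python3 go.py 0.522 0.275 0.20 1.571
```

```text
t 0.1 pos [0.1915 0.4884 0.2261] rot [-3.1403e+00 -2.0000e-04  2.7678e+00] F [-0.57  0.31  0.55] M [-0.002 -0.062 -0.005] open 0.092 grip 0.0
travel [-0.3856 -0.078   0.0262] dr [-7.000e-02  4.000e-02  6.857e+01]
```

arm_command(fingers=[1,1,1,1,1,1,1,1], travel=[[-0.04,-0.008,0],[-0.08,-0.016,0],[-0.12,-0.024,0],[-0.16,-0.032,0],[-0.2,-0.04,0],[-0.24,-0.048,0],[-0.28,-0.056,0],[-0.31,-0.063,0]], dr=[[0,0,7],[0,0,14],[0,0,21],[0,0,28],[0,0,35],[0,0,42],[0,0,49],[0,0,55]])

```text
time: 0.77
tool_pos: [0.4596, 0.3148, 0.2263]
tool_rot: [-3.141, 0.001, 1.8]
contact_force: [0.5, 0.1, 0.2]
opening: 0.043
grip_force: 0.0
```

```bash
python3 go.py 0.522 0.275 0.17 1.571
```

```text
t 0.77 pos [0.4596 0.3148 0.2263] rot [-3.1414e+00  6.0000e-04  1.8003e+00] F [0.53 0.09 0.17] M [-0.065 -0.021 -0.025] open 0.043 grip 0.0
travel [-0.0529  0.0518  0.0563] dr [-1.000e-02  3.000e-02  1.314e+01]
```

arm_command(fingers=[1,1,1,1,1,1,1], travel=[[-0.02,0.02,0.01],[-0.04,0.04,0.03],[-0.053,0.052,0.056],[-0.053,0.052,0.056],[-0.053,0.052,0.056],[-0.053,0.052,0.056],[-0.053,0.052,0.056]], dr=[[0,0,6],[0,0,13],[0,0,13],[0,0,13],[0,0,13],[0,0,13],[0,0,13]])

```text
time: 1.35
tool_pos: [0.52, 0.2787, 0.1722]
tool_rot: [3.14, -0.001, 1.582]
contact_force: [-0.2, -0.1, 0.0]
opening: 0.0011
grip_force: 0.0
```

```bash
python3 go.py 0.522 0.275 0.05 1.571; python3 - <<'E'
from h import *
import pickle
c=read_camera('wrist');pickle.dump(c,open('w1.pkl','wb'));cv2.imwrite('pics/w1.png',c['color'])
print(-np.array(c['R']).T@np.array(c['t']),proj(c,[.522,.271,.04]))
E
```

```text
t 1.35 pos [0.52   0.2787 0.1722] rot [ 3.1398e+00 -1.0000e-03  1.5824e+00] F [-0.16 -0.11  0.02] M [-0.053  0.016  0.015] open 0.0011 grip 0.0
travel [-0.0038  0.0017  0.1222] dr [ 0.1  -0.06  0.66]
[0.5193042  0.35050389 0.33117629] (np.float64(281.0324596419234), np.float64(214.1310191627432))
```

View pics/w1.png

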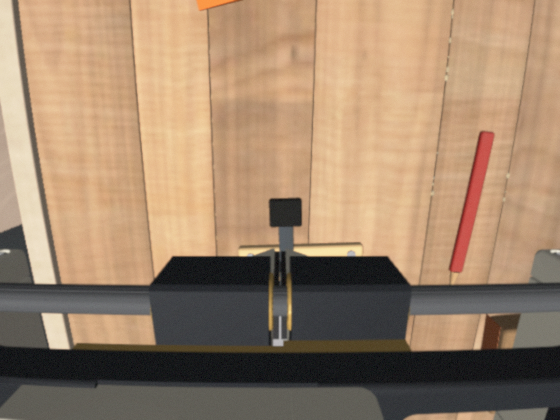

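The wrist picture shows the black pad at about (286,212), running (270–302, 198–228), with the closed fingers pointing just below it. I cast the pad centre before pressing.

```bash
python3 - <<'E'
from h import *
import pickle
c=pickle.load(open('w1.pkl','rb'))
for p in ((286,212),(270,199),(302,199),(270,227),(302,226)): print(cast(c,*p,.04).round(4), pt(c,*p).round(4))
E
```

```text
[0.5265 0.2731 0.04  ] [0.5264 0.2736 0.042 ]
[0.5119 0.285  0.04  ] [0.5118 0.2843 0.0369]
[0.5407 0.2853 0.04  ] [0.5436 0.2766 0.0011]
[0.512  0.2586 0.04  ] [5.110e-01 2.461e-01 5.000e-04]
[0.5415 0.2599 0.04  ] [5.445e-01 2.474e-01 1.000e-04]
```

arm_command(fingers=[1,1,1,1,1,1], travel=[[-0.004,0.005,0.04],[-0.004,0.005,0.08],[-0.004,0.005,0.11],[-0.004,0.005,0.122],[-0.004,0.005,0.122],[-0.004,0.005,0.122]], dr=[[0,0,0.6],[0,0,0.6],[0,0,0.6],[0,0,0.6],[0,0,0.6],[0,0,0.6]])

```text
time: 1.9
tool_pos: [0.5253, 0.2745, 0.0495]
tool_rot: [3.141, -0.0, 1.572]
contact_force: [-0.4, 0.2, 0.5]
opening: 0.0003
grip_force: 0.0
```

arm_command(fingers=[1,1,1,1,1,1], travel=[[0,0,0.006],[0,0,0.011],[0,0,0.016],[0,0,0.021],[0,0,0.024],[0,0,0.024]], dr=[[0,0,0],[0,0,0],[0,0,0],[0,0,0],[0,0,0],[0,0,0]])

```text
time: 2.4
tool_pos: [0.5269, 0.2762, 0.0267]
tool_rot: [3.137, -0.004, 1.57]
contact_force: [-0.4, 7.0, 7.7]
opening: 0.0002
grip_force: 4.6
```

arm_command(fingers=[1,1,1,1], travel=[[0,0,0.002],[0,0,0.004],[0,0,0.006],[0,0,0.006]], dr=[[0,0,0],[0,0,0],[0,0,0],[0,0,0]])

```text
time: 2.73
tool_pos: [0.5271, 0.2766, 0.023]
tool_rot: [3.135, -0.005, 1.571]
contact_force: [-5.8, 6.6, 20.9]
opening: 0.0007
grip_force: 10.8
```

arm_command(fingers=[1,1,1,1,1,1,1,1], travel=[[0,0,0],[0,0,-0.006],[0,0,-0.012],[0,0,-0.022],[0,0,-0.04],[0,0,-0.08],[0,0,-0.12],[0,0,-0.16]], dr=[[0,0,0],[0,0,0],[0,0,0],[0,0,0],[0,0,0],[0,0,0],[0,0,0],[0,0,0]])

```text
time: 3.4
tool_pos: [0.5248, 0.2734, 0.1808]
tool_rot: [-3.141, 0.0, 1.57]
contact_force: [1.5, 1.0, 0.3]
opening: 0.0003
grip_force: 0.0
```

```bash
python3 - <<'E'
from h import *
import pickle
d=pickle.load(open('c0.pkl','rb'))
c=read_camera('side')
for n,cc in (('before',d['side']),('after',c)):
    # pressure plate top centre, search height
    for z in (.065,.053):
        u,v=proj(cc,[.53,.165,z]);w=cc['z_map'][int(v)-2:int(v)+3,int(u)-2:int(u)+3]
        R=np.array(cc['R']);t=np.array(cc['t']);print(n,z,(R.T@(ray(cc,u,v)*np.median(w)-t)).round(4))
cv2.imwrite('pics/s1.png',cv2.resize(c['color'][170:270,190:310],None,fx=6,fy=6,interpolation=cv2.INTER_CUBIC)[:600])
E
python3 go.py 0.443 -0.033 0.20 2.74
```

```text
before 0.065 [0.5301 0.1652 0.0648]
before 0.053 [0.527  0.1536 0.0634]
after 0.065 [0.5339 0.1797 0.0518]
after 0.053 [0.53   0.1651 0.0529]
t 3.45 pos [0.5286 0.2749 0.19  ] rot [ 3.1281 -0.005   1.5706] F [2.55 1.44 6.9 ] M [ 0.009 -0.082  0.007] open 0.0004 grip 0.0
travel [-0.3079 -0.0854 -0.0126] dr [  0.85   0.2  -67.  ]
```

View pics/s1.png

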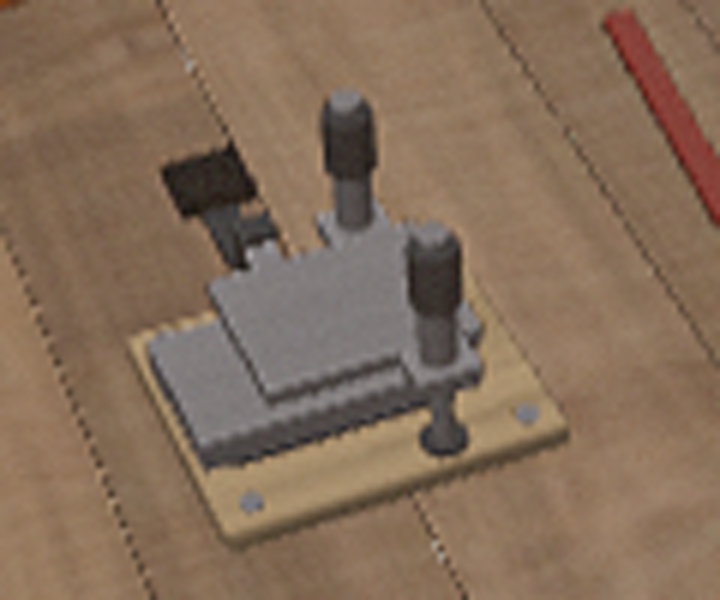

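The pressure plate top went from 64.8 to 52.9 mm and the pad is back up at crop (210,180), so the plate has dropped. Now to the gauge.

arm_command(fingers=[-1,-1,-1,-1,-1,-1,-1,-1], travel=[[-0.038,-0.01,-0.02],[-0.076,-0.02,-0.02],[-0.114,-0.03,-0.02],[-0.152,-0.04,-0.02],[-0.19,-0.05,-0.02],[-0.228,-0.06,-0.02],[-0.266,-0.07,-0.02],[-0.3,-0.08,-0.02]], dr=[[0,0,-7],[0,0,-14],[0,0,-21],[0,0,-28],[0,0,-35],[0,0,-42],[0,0,-49],[0,0,-56]])

```text
time: 4.12
tool_pos: [0.4483, -0.0158, 0.1992]
tool_rot: [3.141, 0.001, 2.481]
contact_force: [0.1, -0.2, 0.9]
opening: 0.049
grip_force: 0.0
```

arm_command(fingers=[-1,-1,-1,-1,-1], travel=[[0.0,0,0],[0,0,0],[0,0,0],[0,0,0],[0,0,0]], dr=[[0,0,-7],[0,0,-11],[0,0,-11],[0,0,-11],[0,0,-11]])

```text
time: 4.53
tool_pos: [0.4491, -0.0139, 0.1989]
tool_rot: [3.141, 0.0, 2.666]
contact_force: [0.1, 0.7, 0.7]
opening: 0.0825
grip_force: 0.0
```

```bash
python3 go.py 0.443 -0.033 0.10 2.74;  python3 - <<'E'
from h import *
import pickle
c=read_camera('wrist');pickle.dump(c,open('w2.pkl','wb'));cv2.imwrite('pics/w2.png',c['color'])
print(proj(c,[.443,-.033,.044]),proj(c,[.572,-.098,.003]))
E
```

```text
t 4.53 pos [ 0.4491 -0.0139  0.1989] rot [3.1414e+00 3.0000e-04 2.6663e+00] F [0.09 0.71 0.67] M [-0.043 -0.047  0.026] open 0.0825 grip 0.0
travel [-0.0033 -0.0198  0.0989] dr [ 0.01  0.02 -4.22]
(np.float64(259.45329994348515), np.float64(203.18952423097846)) (np.float64(264.5550800636399), np.float64(310.8796697988819))
```

View pics/w2.png

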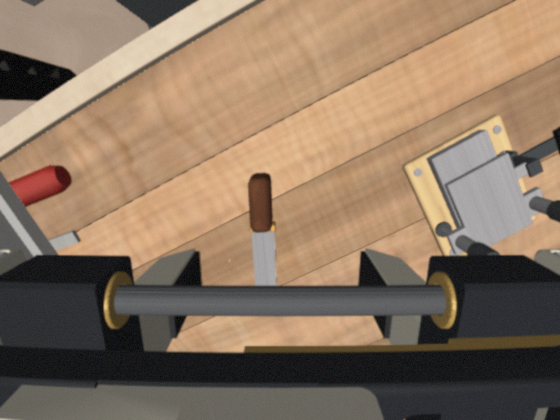

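The wrist picture shows the gauge handle at (260,203), running (249–271, 174–232), with the blade below to (266,284). The jig is at the right: its bed's front edge runs (430,158)–(487,131).

```bash
python3 - <<'E'
from h import *
import pickle
c=pickle.load(open('w2.pkl','rb'))
im=c['color'];hsv=cv2.cvtColor(im,cv2.COLOR_BGR2HSV)
w=np.zeros(im.shape[:2],np.uint8);w[165:228,240:282]=(hsv[165:228,240:282,2]<120)
n,l,s,ce=cv2.connectedComponentsWithStats(w);k=1+s[1:,4].argmax();m=(l==k)
print('handle px',s[k],ce[k])
q=np.array([cast(c,u,v,.044)[:2] for v,u in np.argwhere(m)])
(ctr,sz,a)=cv2.minAreaRect(np.float32(q));print(ctr,sz,a)
b=np.zeros_like(w);b[238:284,240:290]=(hsv[238:284,240:290,1]<60)
n,l,s,ce=cv2.connectedComponentsWithStats(b);k=1+s[1:,4].argmax();m=(l==k)
vs=[v for v in range(240,282) if m[v].sum()>8]
mid=np.array([cast(c,np.flatnonzero(m[v]).mean(),v,.009)[:2] for v in vs])
p=np.polyfit(mid[:,0],mid[:,1],1);print('blade axis yaw',np.arctan(p[0]),'y at x=.443',np.polyval(p,.443),'widths',[m[v].sum() for v in vs][::8], mid[0],mid[-1])
for p in ((430,158),(487,131),(450,180),(507,153)): print('jig',p,cast(c,*p,.0375).round(4),cast(c,*p,.053).round(4),pt(c,*p).round(4))
for p in ((445,165),(490,143),(465,158)): print('bed z',pt(c,*p))
for p in ((410,160),(260,260),(330,230)):print('table z',pt(c,*p))
E
```

```text
handle px [ 249  173   26   55 1191] [260.28799328 200.92359362]
(0.4412948489189148, -0.030967431142926216) (0.023968448862433434, 0.05437711253762245) 65.55528259277344
blade axis yaw -0.44215110290211146 y at x=.443 -0.03376257225817986 widths [np.int64(23), np.int64(23), np.int64(23), np.int64(23), np.int64(22), np.int64(22)] [ 0.48853536 -0.05524916] [ 0.53445318 -0.07646463]
jig (430, 158) [0.4801 0.1344 0.0375] [0.4755 0.1288 0.053 ] [0.4815 0.136  0.0329]
jig (487, 131) [0.4811 0.1943 0.0375] [0.4765 0.1858 0.053 ] [0.488  0.2068 0.0146]
jig (450, 180) [0.5096 0.1449 0.0375] [0.5036 0.1388 0.053 ] [0.5099 0.1451 0.037 ]
jig (507, 153) [0.5105 0.2061 0.0375] [0.5044 0.1971 0.053 ] [0.5046 0.1973 0.0526]
bed z [0.49330404 0.14545634 0.0374167 ]
bed z [0.49365646 0.19379597 0.03671345]
bed z [0.49617964 0.16623202 0.03664113]
table z [0.48279237 0.12682532 0.00168759]
table z [ 0.50811391 -0.06953266  0.00949901]
table z [0.51516718 0.01626056 0.00096382]
```

arm_command(fingers=[-1,-1,-1,-1,-1,-1,-1], travel=[[-0.002,-0.0193,0.03],[-0.002,-0.0193,0.07],[-0.002,-0.0193,0.105],[-0.002,-0.0193,0.135],[-0.002,-0.0193,0.139],[-0.002,-0.0193,0.139],[-0.002,-0.0193,0.139]], dr=[[0,0,-2.4],[0,0,-2.4],[0,0,-2.4],[0,0,-2.4],[0,0,-2.4],[0,0,-2.4],[0,0,-2.4]])

```text
time: 5.17
tool_pos: [0.4429, -0.0322, 0.0608]
tool_rot: [3.141, 0.001, 2.71]
contact_force: [-0.0, -1.1, -0.4]
opening: 0.0919
grip_force: 0.0
```

```bash
python3 go.py 0.442 -0.032 0.006 2.71
```

```text
t 5.17 pos [ 0.4429 -0.0322  0.0608] rot [3.1413e+00 1.2000e-03 2.7101e+00] F [-0.01 -1.06 -0.37] M [-0.014  0.021  0.004] open 0.0919 grip 0.0
travel [ 0.001  -0.0002  0.0547] dr [0.02 0.07 0.  ]
```

arm_command(fingers=[-1,-1,-1,0.2,0.6,1,1,1], travel=[[0.001,0,0.03],[0.001,0,0.052],[0.001,0,0.055],[0.001,0,0.055],[0.001,0,0.055],[0.001,0,0.055],[0.001,0,0.055],[0.001,0,0.055]], dr=[[0,0,0],[0,0,0],[0,0,0],[0,0,0],[0,0,0],[0,0,0],[0,0,0],[0,0,0]], squeeze=35)

```text
time: 5.83
tool_pos: [0.4419, -0.032, 0.0057]
tool_rot: [3.141, 0.002, 2.71]
contact_force: [0.4, 1.2, 0.2]
opening: 0.0628
grip_force: 0.0
```

arm_command(fingers=[1,1,1,1,1,1], travel=[[0,0,0],[0,0,0],[0,0,0],[0,0,0],[0,0,0],[0,0,0]], dr=[[0,0,0],[0,0,0],[0,0,0],[0,0,0],[0,0,0],[0,0,0]])

```text
time: 6.33
tool_pos: [0.4411, -0.0318, 0.0047]
tool_rot: [3.142, -0.0, 2.71]
contact_force: [0.5, -0.3, 0.1]
opening: 0.0229
grip_force: 0.0
```

```bash
python3 go.py 0.442 -0.032 0.16 2.71
```

```text
t 6.33 pos [ 0.4411 -0.0318  0.0047] rot [ 3.1415e+00 -2.0000e-04  2.7099e+00] F [ 0.55 -0.32  0.05] M [-0.016 -0.058  0.   ] open 0.0229 grip 0.0
travel [-0.0009  0.0002 -0.1553] dr [ 0.   -0.01 -0.01]
```

Let the grip settle, then lift.

arm_command(fingers=[1,1,1,1], travel=[[0,0,0],[0,0,0],[0,0,0],[0,0,0]], dr=[[0,0,0],[0,0,0],[0,0,0],[0,0,0]])

```text
time: 6.67
tool_pos: [0.4411, -0.0318, 0.0047]
tool_rot: [3.142, -0.0, 2.71]
contact_force: [-0.1, -0.2, -1.5]
opening: 0.0219
grip_force: 34.9
```

```bash
python3 go.py 0.442 -0.032 0.16 2.71
```

```text
t 6.67 pos [ 0.4411 -0.0318  0.0047] rot [ 3.1415e+00 -1.0000e-04  2.7099e+00] F [-0.06 -0.24 -1.48] M [-0.064  0.107  0.039] open 0.0219 grip 34.9
travel [-0.0009  0.0002 -0.1553] dr [ 0.   -0.01 -0.01]
```

arm_command(fingers=[1,1,1,1,1,1,1], travel=[[0,0,-0.01],[0,0,-0.03],[0,0,-0.05],[0,0,-0.07],[0,0,-0.08],[0,0,-0.08],[0,0,-0.08]], dr=[[0,0,0],[0,0,0],[0,0,0],[0,0,0],[0,0,0],[0,0,0],[0,0,0]])

```text
time: 7.25
tool_pos: [0.4411, -0.0318, 0.0848]
tool_rot: [3.141, 0.001, 2.71]
contact_force: [-0.4, 0.3, -0.9]
opening: 0.0219
grip_force: 34.9
```

```bash
python3 go.py 0.35 0.158 0.085 3.18
```

```text
t 7.25 pos [ 0.4411 -0.0318  0.0848] rot [3.1414e+00 6.0000e-04 2.7099e+00] F [-0.4   0.27 -0.91] M [ 0.023  0.018 -0.013] open 0.0219 grip 34.9
travel [ 0.1622  0.1343 -0.0003] dr [  0.     0.04 -26.94]
```

arm_command(fingers=[1,1,1,1,1,1,1,1], travel=[[0,0,-0.035],[0.02,0.015,-0.065],[0.045,0.035,-0.065],[0.07,0.055,-0.065],[0.1,0.08,-0.065],[0.13,0.105,-0.065],[0.155,0.125,-0.065],[0.1676,0.1341,-0.065]], dr=[[0,0,0],[0,0,-4],[0,0,-8],[0,0,-12],[0,0,-16],[0,0,-20],[0,0,-24],[0,0,-26.75]])

```text
time: 7.92
tool_pos: [0.3423, 0.1622, 0.1485]
tool_rot: [3.141, -0.003, -3.101]
contact_force: [0.1, -0.8, -2.1]
opening: 0.0219
grip_force: 34.9
```

arm_command(fingers=[1,1,1,1], travel=[[0,0,0],[0,0,0],[0,0,0],[0,0,0]], dr=[[0,0,0],[0,0,0],[0,0,0],[0,0,0]])

```text
time: 8.25
tool_pos: [0.3455, 0.1593, 0.1493]
tool_rot: [-3.141, -0.001, -3.109]
contact_force: [1.4, -0.1, -1.3]
opening: 0.0222
grip_force: 34.9
```

```bash
python3 go.py 0.345 0.160 0.075 3.1766
```

```text
t 8.25 pos [0.3455 0.1593 0.1493] rot [-3.1413e+00 -6.0000e-04 -3.1086e+00] F [ 1.36 -0.11 -1.31] M [0.06  0.065 0.02 ] open 0.0222 grip 34.9
travel [0.0004 0.0008 0.0743] dr [-0.01 -0.03 -0.12]
```

arm_command(fingers=[1,1,1,1,1,1], travel=[[0,0,0.03],[0,0,0.06],[0,0,0.085],[0,0,0.09],[0,0,0.09],[0,0,0.09]], dr=[[0,0,0],[0,0,0],[0,0,0],[0,0,0],[0,0,0],[0,0,0]])

```text
time: 8.75
tool_pos: [0.3458, 0.1597, 0.0603]
tool_rot: [3.142, 0.0, -3.108]
contact_force: [-0.1, 0.5, -0.4]
opening: 0.0219
grip_force: 34.9
```

```bash
python3 go.py 0.345 0.160 0.05 3.1766; python3 - <<'E'
from h import *
import pickle
c=read_camera('top');s=read_camera('side');w=read_camera('wrist');pickle.dump((c,s,w),open('c3.pkl','wb'))
a=cv2.resize(c['color'][215:315,255:325],None,fx=5.6,fy=5.6,interpolation=cv2.INTER_CUBIC)
b=cv2.resize(s['color'][190:270,170:290],None,fx=3.3,fy=3.3,interpolation=cv2.INTER_CUBIC)
d=cv2.resize(w['color'],(396,296))
W=np.zeros((560,792,3),np.uint8);W[:,:392]=a;W[:264,396:]=b;W[264:560,396:]=d
cv2.imwrite('pics/m3.png',W)
E
```

```text
t 8.75 pos [0.3458 0.1597 0.0603] rot [ 3.1415e+00  2.0000e-04 -3.1077e+00] F [-0.06  0.48 -0.44] M [0.043 0.026 0.036] open 0.0219 grip 34.9
travel [0.0008 0.0003 0.0103] dr [ 0.    0.01 -0.07]
```

View pics/m3.png

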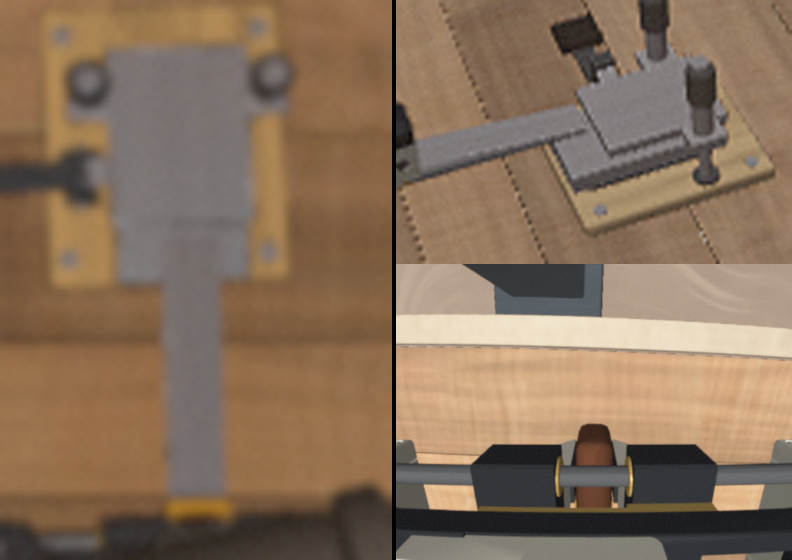

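The montage shows the blade over the shelf. In the top crop its middle at the shelf's front edge is x≈192, against 182 for the bed (118–247), so the blade sits a few mm to -y. I measure the offset and yaw.

```bash
python3 - <<'E'
from h import *
import pickle
c,s,w=pickle.load(open('c3.pkl','rb'))
im=c['color'].astype(int);hsv=cv2.cvtColor(c['color'],cv2.COLOR_BGR2HSV).astype(int);S=hsv[...,1].astype(float)
def edge(v,u0,u1,lev):  # subpixel crossings of saturation
    r=S[v,u0:u1+1]-lev;i=np.flatnonzero(r[:-1]*r[1:]<0);return [u0+k+r[k]/(r[k]-r[k+1]) for k in i]
def fit(rows,u0,u1,z,lev,nm):
    L=[];Rr=[]
    for v in rows:
        e=edge(v,u0,u1,lev)
        if len(e)>=2:L.append(cast(c,e[0],v,z)[:2]);Rr.append(cast(c,e[-1],v,z)[:2])
    L=np.array(L);Rr=np.array(Rr);pl=np.polyfit(L[:,0],L[:,1],1);pr=np.polyfit(Rr[:,0],Rr[:,1],1)
    print(nm,len(L),'yawL,R',pl[0].round(4),pr[0].round(4),'mid y at .45,.48,.50,.54',[((np.polyval(pl,x)+np.polyval(pr,x))/2).round(4) for x in(.45,.48,.5,.54)],'width',(np.polyval(pl,L[:,0].mean())-np.polyval(pr,L[:,0].mean())).round(4))
print(S[285,278:302],S[235,268:306],S[260,268:306])
fit(range(268,300),278,302,.063,75,'blade')
fit(range(226,252),270,303,.053,75,'plate')
fit(range(256,264),270,303,.037,75,'bed')
b=S.copy()
for v in (230,245,259): print(v,edge(v,255,315,75))
E
```

```text
[132. 133. 137. 133. 133. 116.  75.  34.  21.  17.  20.  22.  22.  19.
  17.  32.  68. 108. 129. 133. 131. 131. 133. 127.] [28. 24. 27. 22. 23. 21. 16. 15. 17. 15. 20. 14. 19. 14. 19. 21. 19. 19.
 19. 19. 19. 22. 17. 21. 17. 19. 19. 19. 16. 20. 21. 38. 59. 73. 84. 89.
 88. 85.] [ 77. 114. 127. 131. 130. 131. 133.  98.  43.  14.  10.  10.  10.  12.
  12.  14.  17.  21.  22.  22.  26.  19.  19.  20.  22.  17.  11.  10.
   6.  10.  21.  75. 108.  81.  41.  42.  85. 119.]
blade 28 yawL,R 0.0402 0.0219 mid y at .45,.48,.50,.54 [np.float64(0.1616), np.float64(0.1625), np.float64(0.1631), np.float64(0.1644)] width 0.0251
plate 11 yawL,R 0.0031 0.8104 mid y at .45,.48,.50,.54 [np.float64(0.1373), np.float64(0.1495), np.float64(0.1576), np.float64(0.1739)] width 0.061
bed 8 yawL,R 0.0215 0.016 mid y at .45,.48,.50,.54 [np.float64(0.1636), np.float64(0.1642), np.float64(0.1645), np.float64(0.1653)] width 0.0611
230 [np.float64(267.2), np.float64(305.8125)]
245 [np.float64(299.51063829787233)]
259 [np.float64(275.42105263157896), np.float64(298.9807692307692), np.float64(301.05), np.float64(303.7142857142857)]
```

```bash
python3 - <<'E'
from h import *
import pickle
c,s,w=pickle.load(open('c3.pkl','rb'))
S=cv2.cvtColor(c['color'],cv2.COLOR_BGR2HSV)[...,1].astype(float)
def cross(v,us):
    for a,b in zip(us[:-1],us[1:]):
        if S[v,a]<70<=S[v,b]: return a+(b-a)*(70-S[v,a])/(S[v,b]-S[v,a])
for z,rows in ((.037,range(256,264)),(.053,range(236,253)),(.063,range(270,300))):
    M=[]
    for v in rows:
        l=cross(v,list(range(288,262,-1)));r=cross(v,list(range(288,312)))
        if l and r:
            a,b=cast(c,l,v,z),cast(c,r,v,z);M.append([a[0],(a[1]+b[1])/2,a[1]-b[1],a[1],b[1]])
    print(z);print(np.array(M).round(4)[::3])
# foot edges: b-channel/yellow mask
hsv=cv2.cvtColor(c['color'],cv2.COLOR_BGR2HSV)
V=hsv[...,2].astype(float)
for v in (222,232,242,258,262): print(v,V[v,258:268].astype(int),V[v,298:314].astype(int))
E
```

```text
0.037
[[0.4986 0.1653 0.0595 0.195  0.1355]
 [0.491  0.165  0.0592 0.1946 0.1353]
 [0.4834 0.1649 0.0593 0.1945 0.1352]]
0.053
[[0.5478 0.1745 0.079  0.214  0.135 ]
 [0.5403 0.167  0.0628 0.1984 0.1356]
 [0.5327 0.167  0.0639 0.199  0.1351]
 [0.5177 0.1661 0.0644 0.1983 0.1339]
 [0.5102 0.1655 0.0635 0.1973 0.1338]]
0.063
[[0.4628 0.1619 0.0249 0.1744 0.1495]
 [0.4554 0.1618 0.0256 0.1746 0.1489]
 [0.4481 0.1618 0.0252 0.1744 0.1492]
 [0.4408 0.1612 0.0244 0.1733 0.149 ]
 [0.4335 0.1611 0.0242 0.1732 0.149 ]
 [0.4263 0.161  0.0244 0.1732 0.1488]
 [0.419  0.1604 0.0241 0.1724 0.1484]
 [0.4117 0.1604 0.024  0.1724 0.1484]
 [0.4045 0.1602 0.0243 0.1723 0.1481]
 [0.3973 0.1599 0.0244 0.1721 0.1477]]
222 [146 147 147 148 153 161 154 144 147 155] [144 153 158 164 169 166 147 135 137 138 140 141 139 138 138 140]
232 [149 150 150 144 144 160 175 172 146 105] [123 123 106  88  79  84  93 102 117 135 142 141 143 142 144 145]
242 [119 123 128 128 127 144 154 138 109  91] [124 132 150 162 167 173 167 150 140 136 134 133 131 132 131 133]
258 [117 120 121 122 122 134 161 175 174 171] [126 136 149 147 139 142 157 159 136 121 121 120 122 121 122 124]
262 [116 119 120 121 121 130 151 160 153 148] [123 133 152 162 157 161 167 166 144 127 122 124 122 123 124 124]
```

arm_command(fingers=[1,1,1,1,1,1], travel=[[0,0.0017,0.005],[0,0.0017,0.012],[0,0.0017,0.017],[0,0.0017,0.017],[0,0.0017,0.017],[0,0.0017,0.017]], dr=[[0,0,-0.25],[0,0,-0.25],[0,0,-0.25],[0,0,-0.25],[0,0,-0.25],[0,0,-0.25]])

```text
time: 9.4
tool_pos: [0.3449, 0.1618, 0.0427]
tool_rot: [-3.142, -0.0, -3.102]
contact_force: [0.3, 0.7, -1.3]
opening: 0.0212
grip_force: 34.9
```

```bash
python3 go.py 0.365 0.162 0.0435 3.1786
```

```text
t 9.4 pos [0.3449 0.1618 0.0427] rot [-3.1416e+00 -3.0000e-04 -3.1019e+00] F [ 0.32  0.73 -1.3 ] M [ 0.029  0.081 -0.042] open 0.0212 grip 34.9
travel [-0.0201 -0.0006 -0.0009] dr [-0.   -0.02  0.15]
```

arm_command(fingers=[1,1,1,1,1,1,1], travel=[[-0.004,0,0],[-0.01,0,0],[-0.016,0,0],[-0.022,0,0],[-0.025,0,0],[-0.025,0,0],[-0.025,0,0]], dr=[[0,0,0],[0,0,0],[0,0,0],[0,0,0],[0,0,0],[0,0,0],[0,0,0]])

```text
time: 9.98
tool_pos: [0.37, 0.1627, 0.0427]
tool_rot: [3.142, -0.0, -3.102]
contact_force: [0.0, -0.2, -1.6]
opening: 0.0218
grip_force: 34.9
```

arm_command(fingers=[1,1,1], travel=[[0,0,0.0005],[0,0,0.001],[0,0,0.001]], dr=[[0,0,0],[0,0,0],[0,0,0]])

```text
time: 10.23
tool_pos: [0.3696, 0.1627, 0.0416]
tool_rot: [-3.142, -0.0, -3.102]
contact_force: [0.2, -0.0, -1.3]
opening: 0.0219
grip_force: 34.9
```

arm_command(fingers=[1,1,1], travel=[[0,0,0.0005],[0,0,0.0005],[0,0,0.0005]], dr=[[0,0,0],[0,0,0],[0,0,0]])

```text
time: 10.48
tool_pos: [0.3699, 0.1628, 0.0412]
tool_rot: [3.142, -0.0, -3.102]
contact_force: [0.1, -0.2, -1.4]
opening: 0.0219
grip_force: 34.9
```

```bash
python3 go.py 0.365 0.162 0.0435 3.1786
```

```text
t 10.48 pos [0.3699 0.1628 0.0412] rot [ 3.1416e+00 -1.0000e-04 -3.1020e+00] F [ 0.15 -0.19 -1.36] M [0.035 0.064 0.03 ] open 0.0219 grip 34.9
travel [ 0.0049 -0.0006 -0.0023] dr [ 0.   -0.    0.15]
```

arm_command(fingers=[1,1,1], travel=[[0,0,0.0005],[0,0,0.0005],[0,0,0.0005]], dr=[[0,0,0],[0,0,0],[0,0,0]])

```text
time: 10.73
tool_pos: [0.37, 0.1628, 0.0409]
tool_rot: [3.141, 0.0, -3.102]
contact_force: [-0.1, 0.1, 1.4]
opening: 0.0218
grip_force: 34.9
```

arm_command(fingers=[1,1,1], travel=[[0,0,0.0004],[0,0,0.0004],[0,0,0.0004]], dr=[[0,0,0],[0,0,0],[0,0,0]])

```text
time: 10.98
tool_pos: [0.37, 0.1628, 0.0405]
tool_rot: [3.142, 0.0, -3.102]
contact_force: [-2.2, -0.4, 4.4]
opening: 0.022
grip_force: 34.9
```

```bash
python3 go.py 0.365 0.162 0.0435 3.1786
```

```text
t 10.98 pos [0.37   0.1628 0.0405] rot [ 3.1415e+00  3.0000e-04 -3.1021e+00] F [-2.16 -0.36  4.43] M [-0.092 -0.076 -0.059] open 0.022 grip 34.9
travel [ 0.005  -0.0006 -0.003 ] dr [0.01 0.02 0.14]
```

arm_command(fingers=[1,1,1,1,1,1,1,1], travel=[[0,0,-0.0005],[-0.007,0,-0.0005],[-0.014,0,-0.0005],[-0.021,0,-0.0005],[-0.028,0,-0.0005],[-0.035,0,-0.0005],[-0.038,0,-0.0005],[-0.038,0,-0.0005]], dr=[[0,0,0],[0,0,0],[0,0,0],[0,0,0],[0,0,0],[0,0,0],[0,0,0],[0,0,0]])

```text
time: 11.65
tool_pos: [0.4093, 0.1643, 0.0408]
tool_rot: [3.141, 0.001, -3.102]
contact_force: [0.4, 0.5, 0.1]
opening: 0.0217
grip_force: 34.9
```

arm_command(fingers=[1,1,1,1], travel=[[-0.002,0,0],[-0.004,0,0],[-0.004,0,0],[-0.004,0,0]], dr=[[0,0,0],[0,0,0],[0,0,0],[0,0,0]])

```text
time: 11.98
tool_pos: [0.4117, 0.1644, 0.0409]
tool_rot: [3.142, -0.0, -3.102]
contact_force: [-2.0, 0.0, 1.7]
opening: 0.022
grip_force: 34.9
```

```bash
python3 go.py 0.41 0.162 0.041 3.1816
```

```text
t 11.98 pos [0.4117 0.1644 0.0409] rot [ 3.1416e+00 -2.0000e-04 -3.1019e+00] F [-2.02  0.01  1.75] M [0.051 0.029 0.003] open 0.022 grip 34.9
travel [ 0.0018 -0.0023 -0.0001] dr [ 0.   -0.01 -0.02]
```

arm_command(fingers=[1,1,1,1], travel=[[-0.002,0,-0.0001],[-0.004,0,-0.0001],[-0.004,0,-0.0001],[-0.004,0,-0.0001]], dr=[[0,0,0],[0,0,0],[0,0,0],[0,0,0]])

```text
time: 12.32
tool_pos: [0.4165, 0.1646, 0.0409]
tool_rot: [3.141, 0.001, -3.102]
contact_force: [0.1, 1.6, -0.7]
opening: 0.0217
grip_force: 34.9
```

arm_command(fingers=[1,1,1,1], travel=[[-0.002,0,0],[-0.004,0,0],[-0.004,0,0],[-0.004,0,0]], dr=[[0,0,0],[0,0,0],[0,0,0],[0,0,0]])

```text
time: 12.65
tool_pos: [0.4204, 0.1648, 0.0409]
tool_rot: [3.141, 0.001, -3.102]
contact_force: [0.4, 1.1, -0.6]
opening: 0.0221
grip_force: 34.9
```

arm_command(fingers=[1,1,1], travel=[[-0.002,0,0],[-0.002,0,0],[-0.002,0,0]], dr=[[0,0,0],[0,0,0],[0,0,0]])

```text
time: 12.9
tool_pos: [0.4221, 0.1648, 0.0409]
tool_rot: [3.141, 0.0, -3.102]
contact_force: [-0.9, -0.5, -0.1]
opening: 0.0217
grip_force: 34.9
```

arm_command(fingers=[1,1,1], travel=[[-0.002,0,0],[-0.002,0,0],[-0.002,0,0]], dr=[[0,0,0],[0,0,0],[0,0,0]])

```text
time: 13.15
tool_pos: [0.4239, 0.1649, 0.0409]
tool_rot: [3.142, 0.0, -3.102]
contact_force: [-1.2, -0.6, 1.6]
opening: 0.0217
grip_force: 34.9
```

arm_command(fingers=[1,1,1], travel=[[-0.002,0,0],[-0.002,0,0],[-0.002,0,0]], dr=[[0,0,0],[0,0,0],[0,0,0]])

```text
time: 13.4
tool_pos: [0.4249, 0.1649, 0.041]
tool_rot: [-3.141, -0.002, -3.102]
contact_force: [-5.8, -0.4, 5.7]
opening: 0.0216
grip_force: 34.9
```

arm_command(fingers=[1,1,1], travel=[[-0.002,0,0],[-0.002,0,0],[-0.002,0,0]], dr=[[0,0,0],[0,0,0],[0,0,0]])

```text
time: 13.65
tool_pos: [0.4258, 0.1648, 0.041]
tool_rot: [-3.141, -0.004, -3.102]
contact_force: [-8.8, -1.3, 10.0]
opening: 0.0217
grip_force: 35.0
```

```bash
python3 go.py 0.43 0.165 0.041 3.1816; python3 - <<'E'
from h import *
import pickle
s=read_camera('side')
# mean height on pressure plate top, now vs tripped
g=[pt(s,*map(int,np.round(proj(s,[x,y,.053]))))[2] for x in np.arange(.515,.57,.005) for y in np.arange(.145,.19,.005)]
print('plate top',np.median(g),np.std(g))
s0=pickle.load(open('c3.pkl','rb'))[1]
g=[pt(s0,*map(int,np.round(proj(s0,[x,y,.053]))))[2] for x in np.arange(.515,.57,.005) for y in np.arange(.145,.19,.005)]
print('plate top before',np.median(g),np.std(g))
E
```

```text
t 13.65 pos [0.4258 0.1648 0.041 ] rot [-3.1411 -0.0043 -3.1019] F [-8.82 -1.35  9.99] M [-0.078  1.076 -0.04 ] open 0.0217 grip 35.0
travel [-0.0042 -0.     -0.0001] dr [-0.03 -0.25 -0.02]
plate top 0.05261069738119706 0.002677746892383808
plate top before 0.05269184616332445 0.0026163499925342
```

arm_command(fingers=[1,1,1], travel=[[0,0,0],[0,0,0],[0,0,0]], dr=[[0,-0.15,0],[0,-0.25,0],[0,-0.25,0]])

```text
time: 13.95
tool_pos: [0.4258, 0.1648, 0.0408]
tool_rot: [-3.141, 0.0, -3.102]
contact_force: [-7.9, -0.6, 7.6]
opening: 0.0222
grip_force: 35.0
```

```bash
python3 go.py 0.43 0.165 0.041 3.1816
```

```text
t 13.95 pos [0.4258 0.1648 0.0408] rot [-3.1412e+00  2.0000e-04 -3.1019e+00] F [-7.86 -0.65  7.59] M [-0.06   1.1    0.006] open 0.0222 grip 35.0
travel [-0.0042 -0.     -0.0002] dr [-0.03  0.01 -0.02]
```

arm_command(fingers=[1,1,1,1], travel=[[0,0,-0.0003],[0,0,-0.0006],[0,0,-0.0006],[0,0,-0.0006]], dr=[[0,0,0],[0,0,0],[0,0,0],[0,0,0]])

```text
time: 14.28
tool_pos: [0.4258, 0.1648, 0.0409]
tool_rot: [-3.141, -0.0, -3.102]
contact_force: [-6.4, 0.3, 1.4]
opening: 0.0218
grip_force: 35.0
```

```bash
python3 go.py 0.43 0.165 0.041 3.1816
```

```text
t 14.28 pos [0.4258 0.1648 0.0409] rot [-3.1411e+00 -2.0000e-04 -3.1020e+00] F [-6.36  0.33  1.43] M [-0.029  1.141  0.05 ] open 0.0218 grip 35.0
travel [-0.0042  0.     -0.0001] dr [-0.03 -0.01 -0.02]
```

arm_command(fingers=[1,1,1,1], travel=[[-0.001,0,0],[-0.002,0,-0.0001],[-0.002,0,-0.0001],[-0.002,0,-0.0001]], dr=[[0,0,0],[0,-0.05,0],[0,-0.05,0],[0,-0.05,0]])

```text
time: 14.62
tool_pos: [0.4268, 0.1648, 0.0409]
tool_rot: [-3.141, -0.001, -3.102]
contact_force: [-9.4, -0.2, 4.4]
opening: 0.0217
grip_force: 35.0
```

```bash
python3 go.py 0.43 0.165 0.041 3.1816
```

```text
t 14.62 pos [0.4268 0.1648 0.0409] rot [-3.1409e+00 -1.5000e-03 -3.1018e+00] F [-9.44 -0.24  4.45] M [-0.013  1.536  0.032] open 0.0217 grip 35.0
travel [-0.0032  0.0001 -0.0001] dr [-0.04 -0.09 -0.01]
```

arm_command(fingers=[1,1,1,1], travel=[[0,0,-0.0004],[-0.001,0,-0.0005],[-0.001,0,-0.0005],[-0.001,0,-0.0005]], dr=[[0,-0.1,0],[0,-0.13,0],[0,-0.13,0],[0,-0.13,0]])

```text
time: 14.95
tool_pos: [0.4283, 0.1648, 0.0409]
tool_rot: [-3.141, 0.001, -3.102]
contact_force: [-5.6, -0.9, -3.5]
opening: 0.0216
grip_force: 35.0
```

```bash
python3 go.py 0.43 0.165 0.041 3.1816;  python3 - <<'E'
from h import *
import pickle
s=read_camera('side');t=read_camera('top');pickle.dump((s,t),open('c4.pkl','wb'))
s0,t0=pickle.load(open('c3.pkl','rb'))[1::-1]
for n,c in(('s0',s0),('s',s),('t0',t0),('t',t)):
    g=[pt(c,*map(int,np.round(proj(c,[x,y,.053]))))[2] for x in np.arange(.515,.57,.002) for y in np.arange(.145,.19,.002)]
    print(n,'plate top',np.mean(g))
a=cv2.resize(t['color'][215:315,255:325],None,fx=5.6,fy=5.6,interpolation=cv2.INTER_CUBIC)
b=cv2.resize(s['color'][190:270,190:270],None,fx=5,fy=5,interpolation=cv2.INTER_CUBIC)
W=np.zeros((560,792,3),np.uint8);W[:,:392]=a;W[:400,392:]=b
cv2.imwrite('pics/m4.png',W)
E
```

```text
t 14.95 pos [0.4283 0.1648 0.0409] rot [-3.1408e+00  1.3000e-03 -3.1020e+00] F [-5.59 -0.94 -3.5 ] M [ 0.056  1.208 -0.015] open 0.0216 grip 35.0
travel [-0.0017  0.0001 -0.0001] dr [-0.04  0.07 -0.02]
s0 plate top 0.05609658313923958
s plate top 0.05614820046986644
t0 plate top 0.05560626824887664
t plate top 0.056091391492395185
```

View pics/m4.png

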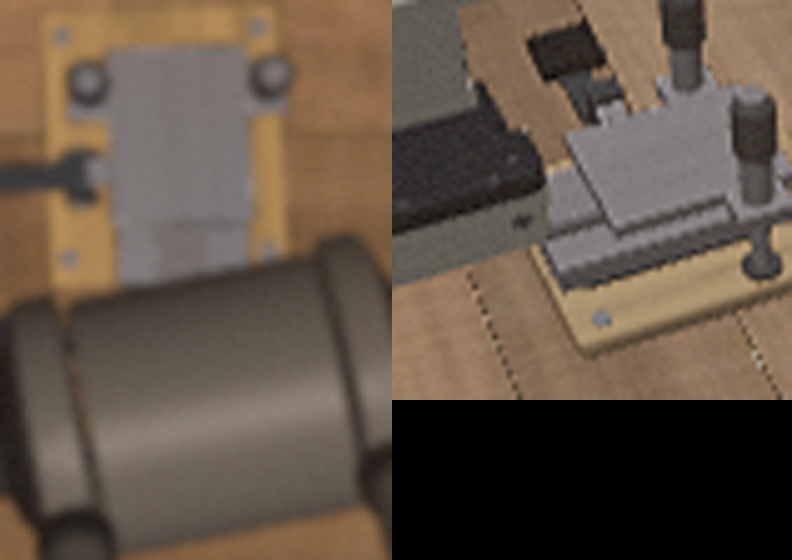

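The blade is inside the gap, centred at crop x≈181 against 182 for the bed, and the plate height is unchanged. I advance slightly to check that the drag has reached its plateau.

arm_command(fingers=[1,1,1,1,1], travel=[[-0.0008,0,0.0002],[-0.0015,0,0.0002],[-0.0015,0,0.0002],[-0.0015,0,0.0002],[-0.0015,0,0.0002]], dr=[[0,0,0],[0,0.05,0],[0,0.05,0],[0,0.05,0],[0,0.05,0]])

```text
time: 15.47
tool_pos: [0.4293, 0.1649, 0.041]
tool_rot: [-3.141, -0.0, -3.102]
contact_force: [-7.3, 0.0, 1.1]
opening: 0.0222
grip_force: 35.0
```

```bash
python3 go.py 0.43 0.165 0.041 3.1816
```

```text
t 15.47 pos [0.4293 0.1649 0.041 ] rot [-3.1408e+00 -2.0000e-04 -3.1019e+00] F [-7.32  0.03  1.06] M [ 0.038  1.481 -0.035] open 0.0222 grip 35.0
travel [-0.0007  0.0001 -0.    ] dr [-0.05 -0.01 -0.02]
```

arm_command(fingers=[1,1,1,1,1,1], travel=[[0,0,0],[0,0,0],[0,0,0],[0,0,0],[0,0,0],[0,0,0]], dr=[[0,0,0],[0,0,0],[0,0,0],[0,0,0],[0,0,0],[0,0,0]])

```text
time: 15.97
tool_pos: [0.4293, 0.1649, 0.041]
tool_rot: [-3.141, -0.0, -3.102]
contact_force: [-7.8, -0.0, 0.7]
opening: 0.0219
grip_force: 35.0
```

```bash
python3 go.py 0.43 0.165 0.041 3.1816 && python3 -c "
from cell import *
print(hand_in())"
```

```text
t 15.97 pos [0.4293 0.1649 0.041 ] rot [-3.1408e+00 -3.0000e-04 -3.1020e+00] F [-7.77 -0.01  0.65] M [-0.034  1.432 -0.033] open 0.0219 grip 35.0
travel [-0.0007  0.0001 -0.    ] dr [-0.05 -0.02 -0.02]
the job is handed in; nothing more can be done
None
```

I pressed the lever to its end stop and the plate dropped 12 mm; the gauge is held still in the gap with about 7–8 N of drag and no plate lift seen at the last look, 1 mm before the final depth; the job is handed in at 16 s, verdict not shown.

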